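Dial the code 4-2 into the treat dispenser

ROBOT

A 6-joint arm with a two-finger parallel gripper is mounted at the origin on the work surface. World frame = base frame: x ahead of the robot, y to its left, z up, the work surface at z = 0. Lengths are in m, angles in degrees, forces in N, time in s.
With the tool pointing down it reaches from about 0.4 to 0.925 m from the base axis. Payload 12.5 kg.
Tool frame: the origin (TCP) lies at the very end of the fingers, on their centre line; the grasp point (between the pads) lies 19 mm behind it; z points along the fingers, y is the line along which they close (so a half turn about z gives the same grasp; the last joint's range is limited). The gripper opens to 95 mm and grips with 3 to 60 N. Pads are 20 mm wide; open, the fingers measure 119 mm over their backs; the gripper's body (75 mm by 180 mm) begins 59 mm behind the grasp point.
Start: joints at [61.96, 28.126, 89.318, -0, 62.55, -6.05], TCP at [0.234, 0.58, 0.215] pointing down, gripper open.
Joint ranges: [-177.58, 177.58], [-47.91, 125.51], [2.72, 160], [-65.01, 245.01], [3.68, 167.84], [-153.87, 153.87]. Speed limits (degrees/s): [127.2, 127.2, 159.86, 180, 180, 180].

INTERFACE

Orientations are given as a 3x3 rotation matrix whose columns are the frame's x, y, z axes.
In Python, from rig import sensors, imaging, ctrl gives the robot as it stands.
- The arm moves only by the tool step_arm, never from a script. Its argument "series" is a list of rows, each a list of 7 numbers: the shift along the tool's x, y, z in cm, then the turn, a rotation vector about the tool's x, y, z in rad, then the finger opening in cm, from 0 to 9.51. A call has 1 to 10 rows; each row shifts and turns the commanded pose from where the row before left it, along the tool's axes as they then stand; what a row does not reach is not made up. A row lasts 1/12 s, in which the tool goes at most 41.7 mm and 7.16 degrees, less where a joint would pass 70% of its speed; a pose out of reach is approached as far as the arm can. A call with a gripper value outside its range is refused whole. The fingers move at their own pace and stop on an object; "force" is the grip in N (left out, the last holds). Time passes only in rows, so rows that do not move let the fingers close. It gives the time, the measured TCP pose, the force, the opening and the grip force at its end, in the units of the state.
- sensors.sense(): the state, without advancing time (a new reading comes with each control period).
- imaging.get_image(name): name is "side" or "top"; returns the picture (384x512x3 uint8, red, green, blue); there is no depth.
- imaging.calibration(name): a dict with "mtx" (3x3 intrinsics, pixels), "R" (3x3) and "t" (3): a world point X has camera coordinates R X + t. Camera axes: x right, y down, z forward; pixel columns grow to the right and rows downward; lengths in m; the calibration is good to about 2 mm. A picture is of the moment at which its call begins. calibration takes no time and is no camera call.
- ctrl.finish_job(): hands the job in; it is judged then, once.
The state is a dict: "clock": time; "q": joint angles; "qd": joint speeds; "tau": joint torques, N m; "ee_pos": TCP position; "tool_rot": TCP orientation; "force": force on the tool from outside, world axes, zero at the start; "torque": the same for the moment, N m; "opening": opening from 0.0 (shut) to 1.0 (fully open); "finger_force": force on a finger pad.
Only numpy, scipy, OpenCV 4.12 (cv2) and the standard library are available. Lean on these libraries where they do the work, as an engineer would, in place of code of your own. Each camera call takes 0.05 s, during which the arm holds its last target. There are 200 camera calls.

TASK

Dial the code 4-2 into the wide treat dispenser, the one with two thumbwheels and a round filler cap: turn the wheel next to the filler cap until its bar stands right above the row of four pips, and the other wheel, at the end away from the cap, until its bar stands right above the row of two pips. Let go of both and leave the small single-wheel dispenser's setting as it is.

Things in the scene. Friction and masses are not known exactly. Their poses are not given: they have to be found in the camera images.
- dispenser: Wide white fixed housing, 160 (x) by 240 (y) mm, flat top 65 mm up. Origin: centre of underside; x runs from its front (outlet side, towards the robot) to its back, z up. On top: round steel filler cap (48 mm wide, 10 high) at y = +85 mm, thumbwheels at y = +30 and -70 mm, and on the -y side of each wheel five rows of black pips, from one pip (front) to five (back).
- cap_wheel (a joint): Wheel next to the filler cap (y = +30 mm): radius 38, width 20 mm, axle along y at z = 50 mm, x = 0. A stem carries a round steel thumb bar, 14 mm thick, 26 mm long along y, centred 75 mm from the axle: at x = 75 sin(q), z = 50 + 75 cos(q) mm in the housing's frame. q (rad): 0 = bar straight up, + = bar leans to the back (+x). Pip rows 1 to 5 lie under the bar at q = -0.8, -0.4, 0, 0.4, 0.8.
- end_wheel (a joint): Wheel at the end away from the filler cap (y = -70 mm), alike in all sizes and joint values. Both wheels turn stiffly (about 1 N at the bar), have no detents, stay where they are left, and have stops at -0.8 and 0.8 rad.
- single_wheel_bar (a point): Centre of the thumb bar of the small dispenser, to be left alone: a white housing 160 mm by 120 mm, 65 mm high, fixed to the shelf, without a filler cap and with one wheel of the same kind. It may stand on either side of the wide one.

How it is judged (in metres and radians):
At the end, for the whole second after the job is handed in: The wheel next to the filler cap is at rest with its bar over the four-pip row (0.4 rad, within 0.18 rad or about 10 degrees), and the wheel at the other end is at rest with its bar over the two-pip row (-0.4 rad, within 0.18 rad) (value of joint cap_wheel between 0.22 and 0.58 rad and velocity of joint cap_wheel between -0.05 and 0.05 rad/s and value of joint end_wheel between -0.58 and -0.22 rad and velocity of joint end_wheel between -0.05 and 0.05 rad/s); the robot touches nothing.
It fails at once if the bar of the small single-wheel dispenser is moved by more than 12 mm (distance of single_wheel_bar from where it was at the start of the episode above 0.012 m).
It also fails if it takes over 48 s, if anything falls off the work surface, if the arm or the gripper's body presses on something with over 40 N, if the wrist force passes 120 N, or if a joint passes its speed limit or range.

## Working session

There is one attempt and no reset: what is moved stays moved. The work goes in short steps, Python scripts to look and compute and a tool call to move; the robot and the scene stay as the last step left them, time stands still between calls to the robot, and variables do not carry over. Pictures are saved under pics/ and viewed, at most 10 in all, crops included, and the job is handed in when it is done.

Besides the shell and the picture viewer there is one more tool, called after "Emit:" as name(argument=value, ...), one argument or row to a line, values as JSON. step_arm: Moves the arm, as the interface text tells. Its arguments: {"type":"object","properties":{"series":{"type":"array"},"force":{"type":"number"}},"required":["series"]}

```bash
mkdir -p pics
python3 - <<'E'
from rig import sensors, imaging, ctrl
import cv2, numpy as np
for n in("top","side"):
    im=imaging.get_image(n); cv2.imwrite(f"pics/{n}0.png",cv2.resize(im[:,:,::-1],(800,600)))
    np.save(f"pics/{n}0.npy",im)
    c=imaging.calibration(n); R=np.array(c["R"]);t=np.array(c["t"]); print(n,np.round(c["mtx"],1).tolist(),np.round(R,3).tolist(),np.round(-R.T@t,3))
s=sensors.sense();print(s["clock"],s["tool_rot"],s["ee_pos"])
E
```

```text
top [[404.6, 0.0, 256.0], [0.0, 404.6, 192.7], [0.0, 0.0, 1.0]] [[0.029, -0.999, 0.03], [-0.994, -0.032, -0.101], [0.102, -0.027, -0.994]] [ 0.474 -0.013  0.788]
side [[368.5, 0.0, 252.2], [0.0, 368.5, 191.8], [0.0, 0.0, 1.0]] [[0.967, -0.254, 0.0], [-0.145, -0.554, -0.82], [0.208, 0.793, -0.573]] [ 0.385 -0.621  0.544]
0.1 [[-9.27238770e-01  3.74470350e-01 -4.68504078e-04]
 [ 3.74470629e-01  9.27238351e-01 -8.88179759e-04]
 [ 1.01817963e-04 -9.98995724e-04 -9.99999496e-01]] [0.23390458 0.57935094 0.21411565]
```

View pics/top0.png

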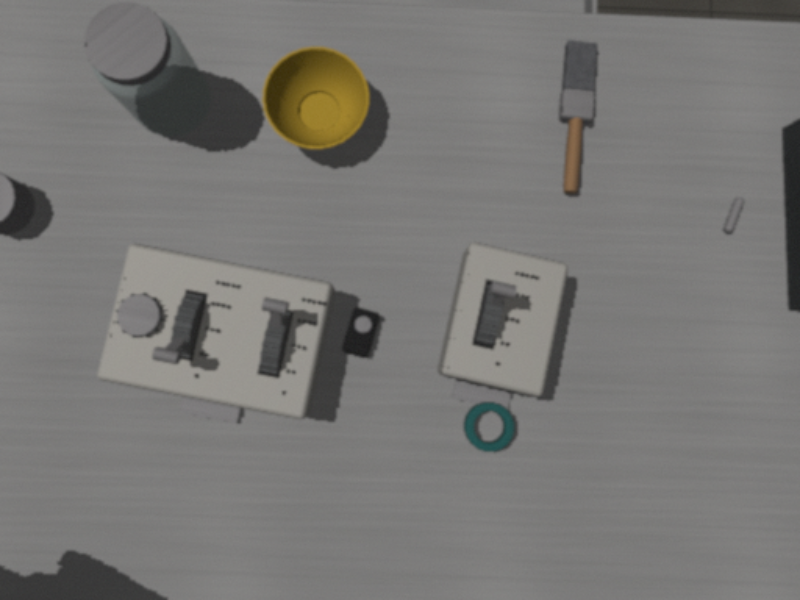

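View pics/side0.png

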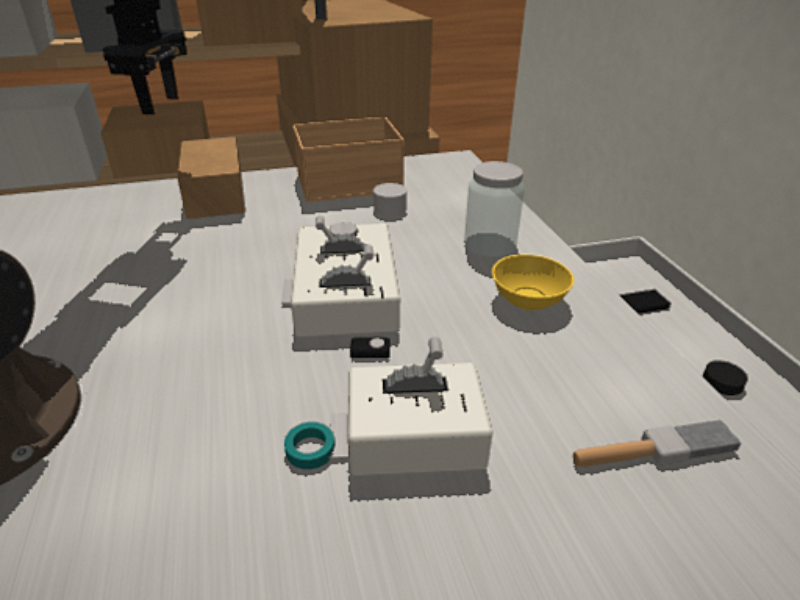

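The top view shows the wide dispenser on the left, with its filler cap at about (138,315), the cap wheel's bar at (172,354) leaning to the front and the end wheel's bar at (277,305) leaning to the back. In the side view these bars are at about (320,224) and (366,254). The small dispenser is on the right, at (505,320) in the top view.

```bash
cat > h.py <<'E'
import numpy as np, cv2
from rig import imaging
C={n:imaging.calibration(n) for n in("top","side")}
def P(n): c=C[n]; return np.array(c["mtx"])@np.c_[np.array(c["R"]),np.array(c["t"])]
def proj(n,X): p=P(n)@np.append(X,1); return p[:2]/p[2]
def ray(n,uv,z):
    c=C[n];R=np.array(c["R"]);o=-R.T@np.array(c["t"]);d=R.T@np.linalg.inv(c["mtx"])@np.array([*uv,1.]);return o+d*(z-o[2])/d[2]
def tri(a,b): X=cv2.triangulatePoints(P("top"),P("side"),np.array(a,float).reshape(2,1),np.array(b,float).reshape(2,1)).ravel();return X[:3]/X[3]
E
python3 - <<'E'
from h import *
im=np.load("pics/top0.npy"); s=np.load("pics/side0.npy")
m=((im.min(2)>135)&(im[:,:,0].astype(int)-im[:,:,2]>5)).astype(np.uint8)*255
m=cv2.morphologyEx(m,cv2.MORPH_CLOSE,np.ones((5,5)))
cs=sorted(cv2.findContours(m,0,2)[0],key=cv2.contourArea)[::-1][:3]
for c in cs[:2]:
    r=cv2.minAreaRect(c); b=cv2.boxPoints(r); print(cv2.contourArea(c),np.round(b,1).tolist())
    print(np.round([ray("top",p,.065) for p in b],3).tolist())
print("tri cap",tri((172*.64,354*.64),(320*.64,224*.64)),"end",tri((277*.64,305*.64),(366*.64,252*.64)))
print("corner fr",tri((304*.64,416*.64),(294*.64,303*.64)),"br",tri((332*.64,285*.64),(399*.64,300*.64)))
a=cv2.resize(im[145:275,50:225],None,fx=4,fy=4,interpolation=2)[:,:,::-1];cv2.imwrite("pics/c1.png",a)
a=cv2.resize(s[130:220,175:265],None,fx=6,fy=6,interpolation=2)[:,:,::-1];cv2.imwrite("pics/c2.png",a)
E
```

```text
9666.5 [[62.400001525878906, 240.0], [79.4000015258789, 156.1999969482422], [209.1999969482422, 182.39999389648438], [192.1999969482422, 266.29998779296875]]
[[0.454, 0.304, 0.065], [0.603, 0.285, 0.065], [0.564, 0.052, 0.065], [0.414, 0.076, 0.065]]
4908.0 [[283.5, 237.0], [301.20001220703125, 156.39999389648438], [361.8999938964844, 169.8000030517578], [344.20001220703125, 250.39999389648438]]
[[0.47, -0.084, 0.065], [0.617, -0.113, 0.065], [0.596, -0.224, 0.065], [0.45, -0.193, 0.065]]
tri cap [0.47900914 0.20618514 0.11587477] end [0.53255711 0.09934642 0.11676152]
corner fr [0.4155714  0.0714464  0.06474673] br [0.56549396 0.04629268 0.06026821]
```

View pics/c1.png

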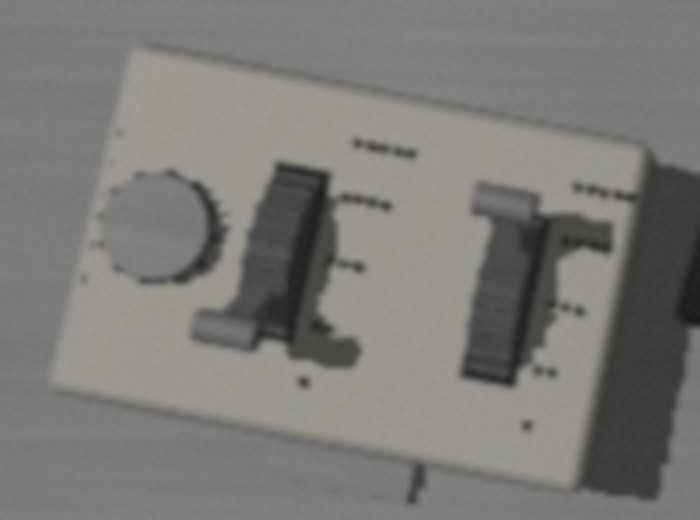

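View pics/c2.png

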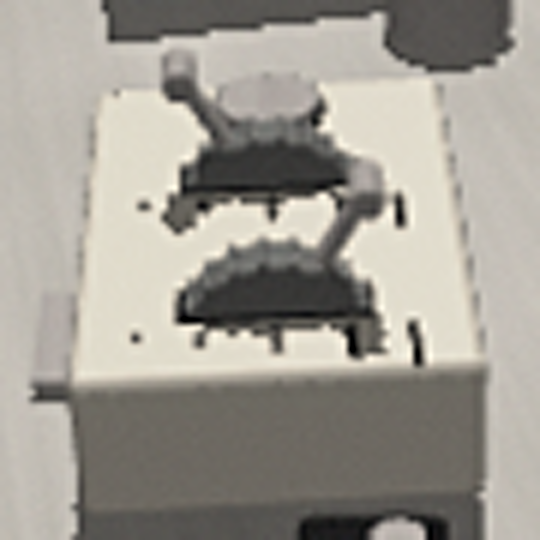

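The crops show the cap wheel's bar centre at (224,329) in the top crop and (181,75) in the side crop. The end wheel's bar centre is at (506,202) and (366,186). The cap wheel leans to the front (about row 2) and the end wheel to the back (about row 4).

```bash
cat >> h.py <<'E'
b=np.array([[.454,.304],[.603,.285],[.564,.052],[.414,.076]])
O=b.mean(0); a=np.arctan2(-(.039+.040),(.233+.228)); X=np.array([np.cos(a),np.sin(a)]);Y=np.array([-np.sin(a),np.cos(a)])
def W(x,y,z): return np.append(O+x*X+y*Y,z)
def L(p): d=p[:2]-O; return np.array([d@X,d@Y,p[2]])
E
python3 - <<'E'
from h import *
print(O,np.degrees(a))
for t,s in (((106,227.25),(205.2,142.5)),((176.5,195.5),(236,161))):
    p=tri(t,s); l=L(p); print(p,l,np.arctan2(l[0],l[2]-.05))
from scipy.spatial.transform import Rotation as Rn
cap=ray("top",(155/4+50,228/4+145),.075);print("cap",L(cap))
for y in(.03,-.07):
  for z in (.2,.14):
    for q in(-.4,.4): print(y,q,z,np.round(W(.075*np.sin(q),y,z),4))
from rig import sensors;R=np.array(sensors.sense()["tool_rot"]);print(np.degrees(np.arctan2(R[1,0],R[0,0])))
E
```

```text
[0.50875 0.17925] -9.724128868732938
[0.47916322 0.2129394  0.11479786] [-0.03485198  0.02820802  0.11479786] -0.4934725036934558
[0.53421949 0.10034856 0.11638549] [ 0.03843037 -0.0734659   0.11638549] 0.524758105617644
cap [-0.00134366  0.08082107  0.075     ]
0.03 -0.4 0.2 [0.485  0.2138 0.2   ]
0.03 0.4 0.2 [0.5426 0.2039 0.2   ]
0.03 -0.4 0.14 [0.485  0.2138 0.14  ]
0.03 0.4 0.14 [0.5426 0.2039 0.14  ]
-0.07 -0.4 0.2 [0.4681 0.1152 0.2   ]
-0.07 0.4 0.2 [0.5257 0.1053 0.2   ]
-0.07 -0.4 0.14 [0.4681 0.1152 0.14  ]
-0.07 0.4 0.14 [0.5257 0.1053 0.14  ]
158.00840160528946
```

Emit:
step_arm(
  series=[
    [-3.03,-2.06,0,0,0,0,5],
    [-3.03,-2.06,0,0,0,0,5],
    [-3.03,-2.06,0,0,0,0,5],
    [-3.03,-2.06,0,0,0,0,5],
    [-3.03,-2.06,0,0,0,0,5],
    [-3.03,-2.06,0,0,0,0,5],
    [-3.03,-2.06,0,0,0,0,5],
    [-3.03,-2.06,0,0,0,0,5],
    [-3.03,-2.06,0,0,0,0,5],
    [-3.03,-2.06,0,0,0,0,5],
  ],
)

```text
clock: 0.93
ee_pos: [0.4384, 0.2734, 0.2146]
tool_rot: [[-0.927, 0.374, -0.0], [0.374, 0.927, -0.0], [0.0, -0.0, -1.0]]
force: [0.4, 1.0, -0.8]
opening: 0.532
finger_force: 0.0
```

Emit:
step_arm(
  series=[
    [-3.03,-2.06,0,0,0,0,5],
    [-3.03,-2.06,0,0,0,0,5],
    [0,0,0,0,0,0.113,5],
    [0,0,0,0,0,0.113,5],
    [0,0,0,0,0,0.113,5],
    [0,0,0,0,0,0.113,5],
    [0,0,0,0,0,0.113,5],
    [0,0,0,0,0,0.113,5],
    [0,0,0,0,0,0.113,5],
    [0,0,0,0,0,0.113,5],
  ],
)

```text
clock: 1.77
ee_pos: [0.4785, 0.2141, 0.2144]
tool_rot: [[-0.274, 0.962, -0.001], [0.962, 0.274, -0.0], [0.0, -0.001, -1.0]]
force: [0.3, -0.5, 0.6]
opening: 0.531
finger_force: 0.0
```

Emit:
step_arm(
  series=[
    [0,0,0,0,0,0.113,4],
    [0,0,0,0,0,0.113,4],
    [0,0,0,0,0,0.113,4],
    [0,0,0,0,0,0.113,4],
    [0,0,0,0,0,0,4],
    [0,0,0,0,0,0,4],
    [0,0,0,0,0,0,4],
  ],
)

```text
clock: 2.35
ee_pos: [0.4785, 0.2142, 0.2145]
tool_rot: [[0.165, 0.986, -0.0], [0.986, -0.165, 0.0], [-0.0, -0.0, -1.0]]
force: [0.3, -0.1, -0.8]
opening: 0.42
finger_force: 0.0
```

```bash
cat > rel.py <<'E'
from h import *; from rig import sensors
s=sensors.sense();R=np.array(s["tool_rot"]);p=np.array(s["ee_pos"])
print(s["clock"],"pos",p,"house",L(p),"yaw err tooly deg",np.degrees(np.arctan2(R[1,1],R[0,1])-a),"tilt",R[:2,2],s["opening"],s["force"])
for n,g in(("cap start",W(-.035,.029,.105)),("cap goal",W(.0292,.029,.105)),("end start",W(.0375,-.072,.105)),("end goal",W(-.0292,-.072,.105))): print(n,"tool cm",np.round(R.T@(g-p)*100,2))
E
python3 rel.py
```

```text
2.35 pos [0.4785319  0.21417602 0.21452632] house [-0.0356831   0.02932025  0.21452632] yaw err tooly deg 0.25490244184122884 tilt [-2.27883650e-04  3.42071151e-06] 0.42012007800454004 [ 0.26311298 -0.09664057 -0.76044856]
cap start tool cm [-0.03  0.07 10.95]
cap goal tool cm [-0.06  6.49 10.95]
end start tool cm [-10.16   7.28  10.95]
end goal tool cm [-10.13   0.61  10.95]
```

Emit:
step_arm(
  series=[
    [0,0,2.5,0,0,0,4],
    [0,0,2.5,0,0,0,4],
    [0,0,2,0,0,0,4],
    [0,0,1.5,0,0,0,4],
    [0,0,1.25,0,0,0,4],
    [0,0,1.2,0,0,0,4],
    [0,0,0,0,0,0,4],
  ],
)

```text
clock: 2.93
ee_pos: [0.4777, 0.2139, 0.1032]
tool_rot: [[0.166, 0.986, -0.003], [0.986, -0.166, -0.001], [-0.001, -0.003, -1.0]]
force: [-0.5, -0.2, 0.7]
opening: 0.423
finger_force: 0.0
```

Emit:
step_arm(
  series=[
    [0,0,0,0,0,0,1.8],
    [0,0,0,0,0,0,1.8],
    [0,0,0,0,0,0,1.8],
    [0,0,0,0,0,0,1.8],
    [0,0,0,0,0,0,1.8],
    [0,0,0,0,0,0,1.8],
  ],
  force=4,
)

```text
clock: 3.43
ee_pos: [0.4788, 0.2142, 0.1055]
tool_rot: [[0.168, 0.986, 0.001], [0.986, -0.168, 0.0], [0.0, 0.001, -1.0]]
force: [0.1, -0.8, 0.1]
opening: 0.189
finger_force: 0.5
```

Emit:
step_arm(
  series=[
    [0,0.65,0,0,0,0,1.8],
    [0,0.65,0,0,0,0,1.8],
    [0,0.65,0,0,0,0,1.8],
    [0,0.65,0,0,0,0,1.8],
    [0,0.65,0,0,0,0,1.8],
    [0,0.65,0,0,0,0,1.8],
    [0,0.65,0,0,0,0,1.8],
    [0,0.65,0,0,0,0,1.8],
    [0,0.65,0,0,0,0,1.8],
    [0,0.6,0,0,0,0,1.8],
  ],
)

```text
clock: 4.27
ee_pos: [0.5427, 0.2032, 0.105]
tool_rot: [[0.168, 0.986, -0.0], [0.986, -0.168, -0.0], [-0.0, -0.0, -1.0]]
force: [-1.3, 1.1, 0.0]
opening: 0.187
finger_force: 0.6
```

Emit:
step_arm(
  series=[
    [0,0,0,0,0,0,1.5],
    [0,0,0,0,0,0,1.5],
    [0,0,0,0,0,0,1.5],
    [0,0,0,0,0,0,4],
    [0,0,0,0,0,0,4],
    [0,0,0,0,0,0,4],
    [0,0,0,0,0,0,4],
  ],
)

```text
clock: 4.85
ee_pos: [0.5419, 0.2034, 0.1051]
tool_rot: [[0.168, 0.986, -0.0], [0.986, -0.168, 0.0], [-0.0, -0.0, -1.0]]
force: [-0.1, 0.2, -0.8]
opening: 0.384
finger_force: 0.0
```

```bash
python3 rel.py
```

```text
4.85 pos [0.5419474  0.20342292 0.10509433] house [0.02863752 0.0294328  0.10509433] yaw err tooly deg 0.051166631181103796 tilt [-2.67686119e-04  3.79938314e-05] 0.3840479909096052 [-0.0508611   0.18399298 -0.76252057]
cap start tool cm [-0.04 -6.36  0.01]
cap goal tool cm [-0.04  0.06  0.01]
end start tool cm [-1.014e+01  8.800e-01  1.000e-02]
end goal tool cm [-1.014e+01 -5.790e+00  1.000e-02]
```

Lift, go over to the end wheel, descend and straddle its bar.

Emit:
step_arm(
  series=[
    [0,0,-1.5,0,0,0,4],
    [0,0,-2.5,0,0,0,4],
    [0,0,-2,0,0,0,4],
    [-2,0.2,0,0,0,0,4],
    [-3,0.25,0,0,0,0,4],
    [-3,0.25,0,0,0,0,4],
    [-2.14,0.2,0,0,0,0,4],
    [0,0,0,0,0,0,4],
    [0,0,0,0,0,0,4],
  ],
)

```text
clock: 5.6
ee_pos: [0.534, 0.1012, 0.1653]
tool_rot: [[0.17, 0.985, 0.0], [0.985, -0.17, 0.0], [0.0, 0.0, -1.0]]
force: [0.8, -0.8, -0.0]
opening: 0.417
finger_force: 0.0
```

```bash
python3 rel.py
python3 - <<'E'
from h import *
i=[imaging.get_image("top")[145:275,50:225],imaging.get_image("side")[130:220,155:285]]
i=[cv2.resize(k,(600,int(600*k.shape[0]/k.shape[1])),interpolation=2) for k in i]
i=[cv2.resize(k,None,fx=.65,fy=.65) for k in i]
h=max(k.shape[0] for k in i)
cv2.imwrite("pics/d1.png",np.hstack([cv2.copyMakeBorder(k,0,h-k.shape[0],0,0,0) for k in i])[:,:,::-1])
E
```

```text
5.6 pos [0.53401464 0.10123843 0.16525886] house [ 0.03807815 -0.07262342  0.16525886] yaw err tooly deg -0.07205697932578503 tilt [0.00011048 0.00018453] 0.41675908383329435 [ 0.78967547 -0.80445128 -0.01090884]
cap start tool cm [10.15 -7.32  6.03]
cap goal tool cm [10.16 -0.9   6.03]
end start tool cm [ 0.06 -0.06  6.03]
end goal tool cm [ 0.05 -6.73  6.03]
```

View pics/d1.png

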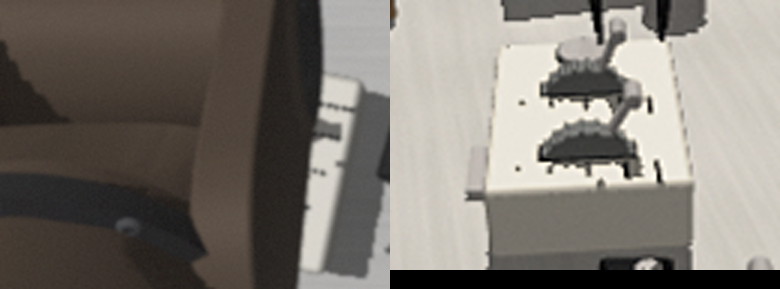

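The side crop shows that the cap wheel's bar, at (616,30), now leans to the back. The end bar at (631,92) hasn't moved, and the fingers are above it.

Emit:
step_arm(
  series=[
    [0,0,2,0,0,0,4],
    [0,0,1.5,0,0,0,4],
    [0,0,1.3,0,0,0,4],
    [0,0,1.2,0,0,0,4],
    [0,0,0,0,0,0,1.8],
    [0,0,0,0,0,0,1.8],
    [0,0,0,0,0,0,1.8],
    [0,0,0,0,0,0,1.8],
    [0,0,0,0,0,0,1.8],
  ],
)

```text
clock: 6.45
ee_pos: [0.5343, 0.1021, 0.1059]
tool_rot: [[0.168, 0.986, 0.001], [0.986, -0.168, 0.0], [0.0, 0.001, -1.0]]
force: [-0.5, 0.5, -0.6]
opening: 0.191
finger_force: 0.0
```

Emit:
step_arm(
  series=[
    [0,-0.67,0,0,0,0,1.8],
    [0,-0.67,0,0,0,0,1.8],
    [0,-0.67,0,0,0,0,1.8],
    [0,-0.67,0,0,0,0,1.8],
    [0,-0.67,0,0,0,0,1.8],
    [0,-0.67,0,0,0,0,1.8],
    [0,-0.67,0,0,0,0,1.8],
    [0,-0.67,0,0,0,0,1.8],
    [0,-0.67,0,0,0,0,1.8],
    [0,-0.67,0,0,0,0,1.8],
  ],
)

```text
clock: 7.28
ee_pos: [0.4673, 0.1132, 0.1051]
tool_rot: [[0.168, 0.986, 0.0], [0.986, -0.168, 0.0], [0.0, 0.0, -1.0]]
force: [1.3, -0.8, -0.1]
opening: 0.188
finger_force: 0.6
```

Emit:
step_arm(
  series=[
    [0,0,0,0,0,0,1.5],
    [0,0,0,0,0,0,1.5],
    [0,0,0,0,0,0,1.5],
    [0,0,0,0,0,0,4],
    [0,0,0,0,0,0,4],
    [0,0,0,0,0,0,4],
    [0,0,0,0,0,0,4],
  ],
)

```text
clock: 7.87
ee_pos: [0.4681, 0.1131, 0.105]
tool_rot: [[0.168, 0.986, 0.0], [0.986, -0.168, 0.0], [0.0, 0.0, -1.0]]
force: [-0.5, 0.5, 0.0]
opening: 0.385
finger_force: 0.0
```

```bash
python3 rel.py
```

```text
7.8667 pos [0.46811037 0.11311198 0.10503737] house [-0.02888473 -0.072052    0.10503737] yaw err tooly deg 0.03766200051276795 tilt [4.75786908e-05 7.53433908e-05] 0.3849446172729537 [-0.50215204  0.47592764  0.03437054]
cap start tool cm [10.11 -0.6   0.  ]
cap goal tool cm [10.1   5.82  0.  ]
end start tool cm [0.   6.64 0.  ]
end goal tool cm [ 0.01 -0.03  0.  ]
```

Emit:
step_arm(
  series=[
    [0,0,-1.5,0,0,0,4],
    [0,0,-2.5,0,0,0,4],
    [0,0,-3,0,0,0,4],
    [0,0,-3,0,0,0,4],
    [0,0,-1,0,0,0,4],
    [3,0,0,0,0,0,4],
    [3.5,0,0,0,0,0,4],
    [3.5,0,0,0,0,0,4],
    [3.5,0,0,0,0,0,4],
    [3.5,0,0,0,0,0,4],
  ],
)

```text
clock: 8.7
ee_pos: [0.4966, 0.2824, 0.2151]
tool_rot: [[0.168, 0.986, 0.0], [0.986, -0.168, 0.0], [0.0, 0.0, -1.0]]
force: [0.3, -0.5, 0.9]
opening: 0.423
finger_force: 0.0
```

Emit:
step_arm(
  series=[
    [3.5,-0.5,0,0,0,0,4],
    [3.5,-1,0,0,0,0,4],
    [3.5,-1,0,0,0,0,4],
    [3.5,-1,0,0,0,0,4],
    [3.5,-1,0,0,0,0,4],
    [3.5,-1,0,0,0,0,4],
    [3.5,-1,0,0,0,0,4],
    [3,-1,0,0,0,0,4],
    [0,0,0,0,0,0,4],
    [0,0,0,0,0,0,4],
  ],
)

```text
clock: 9.53
ee_pos: [0.468, 0.5655, 0.214]
tool_rot: [[0.166, 0.986, -0.001], [0.986, -0.166, -0.001], [-0.001, -0.001, -1.0]]
force: [-0.8, -0.1, 0.4]
opening: 0.416
finger_force: 0.0
```

Run:
```python
from h import *
i=[imaging.get_image("top")[145:275,50:225],imaging.get_image("side")[130:220,175:265]]
i=[cv2.resize(i[0],None,fx=2.5,fy=2.5,interpolation=2),cv2.resize(i[1],None,fx=4,fy=4,interpolation=2)]
h=max(k.shape[0] for k in i); print([k.shape for k in i])
cv2.imwrite("pics/d2.png",np.hstack([cv2.copyMakeBorder(k,0,h-k.shape[0],0,0,0) for k in i])[:,:,::-1])
```

```text
[(325, 438, 3), (360, 360, 3)]
```

View pics/d2.png

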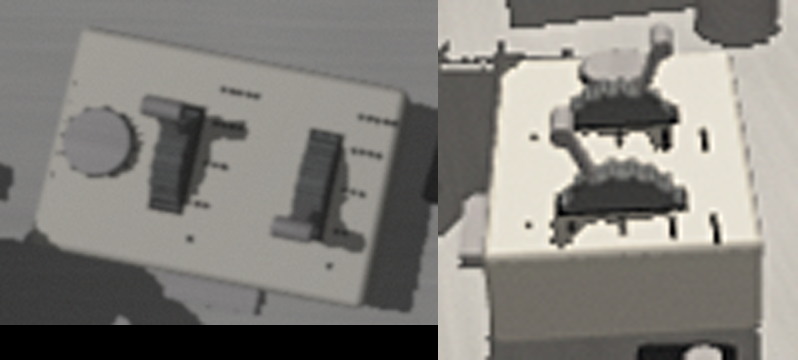

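The view shows the cap wheel's bar at (168,106) in the top crop and (660,41) in the side crop, leaning back. The end wheel's bar is at (292,228) and (562,122), leaning to the front. I'll triangulate both.

Run:
```python
from h import *
for t,s in (((168,106),(222,41)),((292,228),(124,122))):
    l=L(tri(np.array(t)/2.5+(50,145),np.array(s)/4+(175,130))); print(l,np.arctan2(l[0],l[2]-.05))
for n,q in((".03",.4),("-.07",-.4)):
    w=W(.075*np.sin(q),float(n),.05+.075*np.cos(q)); print((proj("top",w)-(50,145))*2.5,(proj("side",w)-(175,130))*4+(438,0))
```

```text
[0.03082629 0.02356004 0.12066774] 0.41133087199930285
[-0.02994764 -0.07335315  0.12111789] -0.39856151331538153
[158.44181732 107.32586238] [657.9038462  38.6323193]
[287.95302372 224.9256754 ] [562.36950367 122.14930961]
```

Both bars are on target, at 0.41 and -0.40 rad, so I'm handing the job in.

```bash
python3 -c "
from rig import ctrl; print(ctrl.finish_job())"
```

```text
the job is handed in; nothing more can be done
None
```

The code 4-2 is dialled and the job handed in: the cap wheel measured about 0.41 rad and the end wheel about -0.40 rad, both released, and the arm stayed clear of the small dispenser.

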